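Seat the valve collets with a soft mallet

ROBOT

A 6-joint arm with a two-finger parallel gripper is mounted at the origin on a cart in front of the work surface, level with it; the furniture and walls round the work are solid. World frame = base frame: x ahead of the robot, y to its left, z up, the work surface at z = 0. Lengths are in m, angles in rad, forces in N, time in s.
With the tool pointing down it reaches from about 0.35 to 0.775 m from the base axis. Payload 5.5 kg.
Tool frame: the origin (TCP) lies on the centre line of the jaws, within the pads' length; the fingertips stand 11 mm ahead of it and the grasp point (between the pads) lies 8 mm behind it; z points along the fingers, y is the line along which they close (so a half turn about z gives the same grasp; the last joint's range is limited). The gripper opens to 85 mm and grips with 20 to 120 N. Pads are 22 mm wide; open, the fingers measure 114 mm over their backs; the gripper's body (76 mm by 85 mm) begins 54 mm behind the grasp point. The pads swing forward as they close: fully open they stand 13 mm farther back than shut.
Start: joints at [1.199, 0.313, 0.046, 1.304, 0, 1.431], TCP at [0.132, 0.56, 0.242] pointing down, gripper open.
Joint ranges: [-2.76, 2.76], [-0.86, 1.69], [-1.03, 1.26], [-2.2, 2.34], [-1.47, 1.5], [-3.14, 3.14]. Speed limits (rad/s): [2.57, 2.57, 3.14, 3.14, 3.14, 3.14].

INTERFACE

Orientations are given as a unit quaternion [w, x, y, z].
In Python, from workcell import env, viewer, order, models gives the robot as it stands.
- The arm moves only by the tool drive_tool, never from a script. Its argument "series" is a list that holds one entry, the list of rows, each a list of 6 numbers: the shift along the tool's x, y, z each as a share of 120 mm, from -1 to 1, then the turn, a rotation vector about the tool's x, y, z each as a share of 180 degrees, from -1 to 1. A call has 1 to 20 rows; each row shifts and turns the commanded pose from where the row before left it, along the tool's axes as they then stand; what a row does not reach is not made up. A row lasts 1/8 s, in which the tool goes at most 62.5 mm and 10.7 degrees, less where a joint would pass 70% of its speed; a pose out of reach is approached as far as the arm can. A call with a number of a shift or a turn outside -1 to 1 is refused whole. A call with a gripper value outside its range is refused whole. "jaw" is the opening, from -1 (shut) to 1 (fully open), set as the call begins (left out, the last holds). The fingers move at their own pace and stop on an object; "grip_force" is the grip in N (left out, the last holds). Time passes only in rows, so rows that do not move let the fingers close. It gives the time, the measured TCP pose, the force, the opening and the grip force at its end, in the units of the state.
- env.get_state(): the state, without advancing time (a new reading comes with each control period).
- viewer.read_camera(name): name is "side" or "top" or "wrist"; returns the picture (480x640x3 uint8, red, green, blue); there is no depth.
- viewer.camera_info(name): a dict with "intrinsics" (3x3 intrinsics, pixels), "R" (3x3) and "t" (3): a world point X has camera coordinates R X + t; the wrist camera has in their place "T_tool_cam" (4x4, takes a point from camera to tool coordinates, whose origin is the TCP and whose axes are the flange's). Camera axes: x right, y down, z forward; pixel columns grow to the right and rows downward; lengths in m; the calibration is good to about 2 mm. A picture is of the moment at which its call begins: read the wrist's pose just before it. camera_info takes no time and is no camera call.
- order.hand_in(): hands the job in; it is judged then, once.
Trained networks look in the newest picture that a camera, given by its name, has taken for a name from the list of things; names that differ only in an ending like _2 or _b are one class to them, and where a whole thing is asked for, a point or a joint stands for the part that bears it (a point fixed in the world has none). Each returns a list of dicts, best first, with "score" (0 to 1); they miss things now and then, are a little off and sometimes report something else, mostly with a low value. They report only what shows in the picture. A call takes as long as a camera call.
- models.silhouettes(label, camera): "region" (480x640 bool, what is visible of it) and "location" ([column, row] in pixels, amid what is visible of it).
The state is a dict: "clock": time; "joint_pos": joint angles; "qvel": joint speeds; "tau": joint torques, N m; "tcp_pos": TCP position; "orientation": TCP orientation; "wrist_force": force on the tool from outside, world axes, zero at the start; "ft_torque": the same for the moment, N m; "finger_gap": finger opening in m; "grip_force": force on a finger pad.
Only numpy, scipy, OpenCV 4.12 (cv2) and the standard library are available. Lean on these libraries where they do the work, as an engineer would, in place of code of your own. Each camera call takes 0.05 s, during which the arm holds its last target. There are 200 camera calls.

TASK

The two valves of this cylinder head have just been fitted, and the split collets of both still stand proud of their spring retainers. Pick up the soft-faced mallet and knock each valve stem down with smart blows, the mallet face square to the slanted stem and never crooked (slow pressing only squeezes the spring), as often as it takes until both pairs of collets are fully home in their retainers; then set the mallet back down on the bench and let go. Do not push on the valves with the fingers or use the steel hammer, and leave the other things on the bench where they are.

Things in the scene. Friction and masses are not known exactly. Their poses are not given: they have to be found in the camera images.
- cylinder_head: finned aluminium cylinder head, fixed, on two battens. Fins 140 (x) x 166 (y) mm; ports reach y = +-105 mm. Origin: centre of its underside; z up. Top face at z = 91 mm, posts to 109. From it rise two round spring towers slanted 27 degrees outwards from vertical, inlet to +y, exhaust to -y; their rims (53 mm outside, 42 inside diameter) are centred at y = +-49, z = 121 mm
- inlet_valve: steel spring retainer of the +y valve, a stepped disc 34 mm in diameter, coil spring below, stem in its middle. Origin: centre of its underside, 6 mm above the tower rim; z points outwards along the slanted valve axis. It sinks up to 26 mm into the tower against spring and damping (4 N at rest, 9 N at full depth; more when fast) and comes back by itself in about a second
- exhaust_valve: the same for the -y valve
- inlet_tip (a point): centre of the flat end of the +y valve stem (9 mm diameter), 26 mm above the tower rim when collets are fully proud and 20 mm when home; z points outwards along the valve axis, so the blow goes along -z
- exhaust_tip (a point): the same for the -y valve stem
- inlet_stem (a joint): how far the +y stem with its collets has been driven into its retainer, m: 0 fully proud, 0.006 fully home. Held by friction (12 to 17 N, not the same on both), it moves only when the retainer cannot follow a quick blow: a mallet face moving at 0.25 m/s or more drives it, one below 0.06 m/s does not. One blow may not be enough
- exhaust_stem (a joint): the same for the -y stem
- mallet: mallet, 0.52 kg: round head 80 mm long (two white plastic faces 47 mm in diameter, dark steel middle), wooden handle. It stands on one face, head upright, handle level. Origin: centre of the lower face; z along the head towards the other face. The handle runs along -x to x = -177 mm, its axis 40 mm above the lower face; section 24 mm wide (y) x 28 mm high (z)
- mallet_face (a point): centre of the lower face of the mallet head, the striking face
- mallet_grip (a point): a good place to hold the mallet: on the handle's axis, 55 mm from the head's axis
- steel_hammer: steel hammer with a wooden handle lying on its side, 232 mm long, not to be used. Origin: centre of its underside; handle along y
- grease_tin: round tin, 86 mm in diameter, 52 mm high; origin at the centre of its underside
- red_cup: plastic cup, 57 mm in diameter, 50 mm high; origin at the centre of its underside
- oil_can: round bottle, 67 mm in diameter, 150 mm high, standing behind the head; origin at the centre of its underside

How it is judged:
By the outcome, as a careful person would: the job done as asked, in the order asked, and still so for the second after the job is handed in, with the robot touching nothing.
It also fails if it takes over 67 s, if anything falls off the work surface, if the arm or the gripper's body presses on something with over 40 N, if the wrist force passes 120 N, or if a joint passes its speed limit or range.

## Working session

There is one attempt and no reset: what is moved stays moved. The work goes in short steps, Python scripts to look and compute and a tool call to move; the robot and the scene stay as the last step left them, time stands still between calls to the robot, and variables do not carry over. Pictures are saved under pics/ and viewed, at most 10 in all, crops included, and the job is handed in when it is done.

Besides the shell and the picture viewer there is one more tool, called after "Emit:" as a command line: name --argument value ..., lists and objects as JSON in quotes. drive_tool: Moves the arm, as the interface text tells. Its arguments: {"type":"object","properties":{"series":{"type":"array"},"jaw":{"type":"number"},"grip_force":{"type":"number"}},"required":["series"]}

```bash
mkdir -p pics; ls
cat > h.py <<'E'
from workcell import env, viewer, order, models
import numpy as np, cv2
from scipy.spatial.transform import Rotation as R
np.set_printoptions(precision=4,suppress=True)
def save(c,n):
    im=viewer.read_camera(c); cv2.imwrite('pics/'+n,im[:,:,::-1]); return im
def Rt(s=None):
    s=s or env.get_state(); q=s['orientation']; return R.from_quat([q[1],q[2],q[3],q[0]]).as_matrix(), np.array(s['tcp_pos'])
def cam(name,s=None):
    i=viewer.camera_info(name); K=np.array(i['intrinsics'])
    if 'R' in i: return K,np.array(i['R']),np.array(i['t'])
    T=np.array(i['T_tool_cam']); Rw,p=Rt(s)
    Rc=Rw@T[:3,:3]; c=Rw@T[:3,3]+p
    return K,Rc.T,-Rc.T@c
def proj(C,X):
    K,Rr,t=C; x=(Rr@np.atleast_2d(X).T).T+t; x=x@K.T; return x[:,:2]/x[:,2:]
def ray(C,px):
    K,Rr,t=C; d=Rr.T@np.linalg.solve(K,[px[0],px[1],1]); return -Rr.T@t, d/np.linalg.norm(d)
def onz(C,px,z):
    o,d=ray(C,px); return o+d*(z-o[2])/d[2]
def tri(a,b):
    A=np.zeros((3,3));v=np.zeros(3)
    for o,d in (a,b):
        P=np.eye(3)-np.outer(d,d);A+=P;v+=P@o
    return np.linalg.solve(A,v)
E
python3 - <<'E'
from h import *
s=env.get_state(); print(s)
for c in('side','top','wrist'):
    save(c,c+'0.png'); C=cam(c); print(c,C[0].tolist(),C[1].tolist(),(-C[1].T@C[2]))
    for l in ('mallet','cylinder_head','inlet_valve','exhaust_valve','steel_hammer','grease_tin','red_cup','oil_can'):
        print(l,[(round(r['score'],2),np.round(r['location']).tolist(),int(r['region'].sum())) for r in models.silhouettes(l,c)][:2])
E
```

```text
pics
{'clock': 0.0, 'joint_pos': array([1.1994, 0.314 , 0.045 , 1.3036, 0.    , 1.4312]), 'qvel': array([-0.0005, -0.0002, -0.0003,  0.    , -0.0018,  0.001 ]), 'tau': array([  0.001 , -48.0624,  29.8532,   0.0191,   0.0002,   0.    ]), 'tcp_pos': array([0.1319, 0.5592, 0.2414]), 'orientation': array([-0.0002,  0.1157,  0.9933, -0.0009]), 'wrist_force': array([ 0.125 , -0.43  ,  0.0148]), 'ft_torque': array([ 0.0031, -0.0754, -0.0118]), 'grip_force': 0.0, 'finger_gap': 0.08536633873660712}
side [[444.3788713370811, 0.0, 320.6580409795309], [0.0, 444.3788713370811, 244.5295963625893], [0.0, 0.0, 1.0]] [[0.9997136709486948, 0.005668232849079484, 0.023247521473351018], [0.023454631948726146, -0.4245268394888221, -0.9051115084859889], [0.004738814032550064, 0.905397610826316, -0.42453823143689245]] [ 0.5185 -1.0086  0.5616]
mallet [(0.91, [301.0, 217.0], 626)]
cylinder_head []
inlet_valve [(0.62, [351.0, 370.0], 1442), (0.25, [374.0, 236.0], 956)]
exhaust_valve [(0.6, [324.0, 240.0], 153), (0.37, [253.0, 293.0], 668)]
steel_hammer [(0.62, [356.0, 370.0], 1507)]
grease_tin [(0.91, [319.0,
[... 592 characters left out ...]
st_valve [(0.5, [318.0, 251.0], 162), (0.34, [190.0, 254.0], 1022)]
steel_hammer [(0.65, [434.0, 262.0], 1054)]
grease_tin [(0.68, [402.0, 268.0], 882), (0.66, [192.0, 259.0], 938)]
red_cup [(0.63, [341.0, 319.0], 334)]
oil_can [(0.92, [250.0, 190.0], 574)]
wrist [[376.3245421383713, 0.0, 313.6647334771416], [0.0, 376.3245421383713, 239.35366781349745], [0.0, 0.0, 1.0]] [[0.2300704230190683, 0.97317396284392, 0.00019620012084366214], [0.9349379156354414, -0.22108689444463694, 0.27750978183134845], [0.270108671388172, -0.06366335796583875, -0.9607227917008266]] [0.0648 0.5758 0.3728]
mallet []
cylinder_head []
inlet_valve []
exhaust_valve []
steel_hammer []
grease_tin []
red_cup []
oil_can []
```

Run:
```python
import cv2
t=cv2.imread('pics/top0.png');s=cv2.imread('pics/side0.png')
cv2.imwrite('pics/topc.png',cv2.resize(t[150:350,130:480],None,fx=2.28,fy=2.28,interpolation=2))
```

```text
(no output)
```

View pics/topc.png

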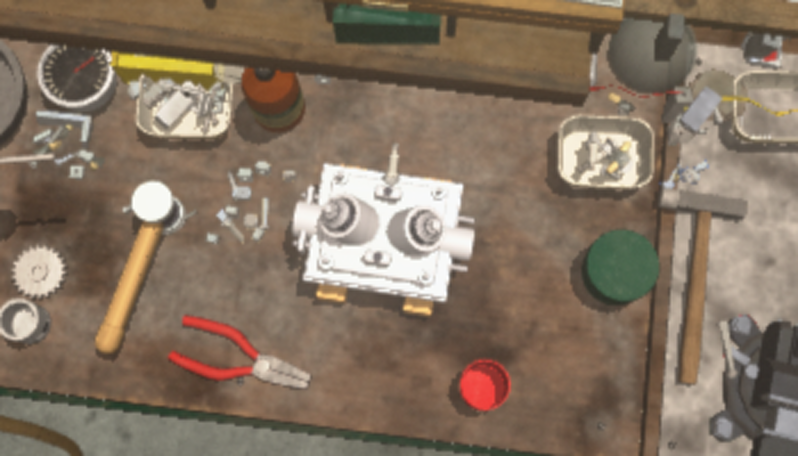

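View pics/side0.png

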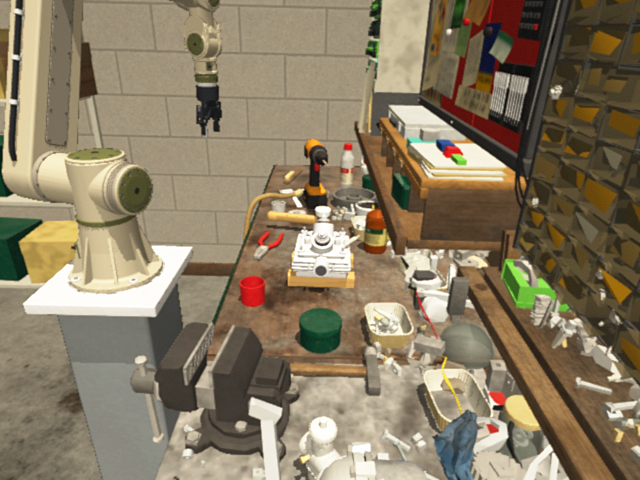

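Run:
```python
from h import *
C=cam('top'); S=cam('side')
f=lambda x,y:(130+x/2.28,150+y/2.28)
print('mallet head top',onz(C,f(153,202),.08),'end',onz(C,f(108,343),.045))
a=f(340,215);b=f(423,228)
print('tips',onz(C,a,.165),onz(C,b,.165), 'post', onz(C,f(392,187),.13))
print('battens',onz(C,f(330,295),.01),onz(C,f(418,307),.01))
T=viewer.camera_info('wrist')['T_tool_cam'];print(np.array(T))
print(Rt())
```

```text
mallet head top [0.5249 0.2776 0.08  ] end [0.3608 0.3097 0.045 ]
tips [0.5175 0.0527 0.165 ] [ 0.5141 -0.0373  0.165 ] post [0.5637 0.0031 0.13  ]
battens [0.4519 0.0664 0.01  ] [ 0.4502 -0.0402  0.01  ]
[[-0.0003 -0.9607 -0.2775  0.0692]
 [ 1.     -0.0003 -0.      0.0003]
 [-0.0001 -0.2775  0.9607 -0.1304]
 [ 0.      0.      0.      1.    ]]
(array([[-0.9733,  0.2297,  0.    ],
       [ 0.2297,  0.9733,  0.0001],
       [ 0.    ,  0.0001, -1.    ]]), array([0.1321, 0.5597, 0.2423]))
```

Emit:
drive_tool --series '[[[-0.35,-0.18,0,0,0,0],[-0.35,-0.18,0,0,0,0],[-0.35,-0.18,0,0,0,0],[-0.35,-0.18,0,0,0,0],[-0.35,-0.18,0,0,0,0],[-0.35,-0.18,0,0,0,0],[-0.35,-0.18,0,0,0,0],[-0.35,-0.18,0,0,0,0],[-0.3,-0.15,0,0,0,0],[0,0,0,0,0,0],[0,0,0,0,0,0]]]'

```text
clock: 2.72
tcp_pos: [0.45, 0.2885, 0.2422]
orientation: [-0.0, 0.116, 0.993, 0.0]
wrist_force: [-0.4, 0.8, -0.3]
finger_gap: 0.0856
grip_force: 0.0
```

Run:
```python
from h import *
np.savez('v1.npz',*cam('wrist')); save('wrist','w1.png')
for l in ('mallet','inlet_valve','exhaust_valve','inlet_tip'):
    print(l,[(round(r['score'],2),np.round(r['location']).tolist(),int(r['region'].sum())) for r in models.silhouettes(l,'wrist')][:2])
```

```text
mallet []
inlet_valve []
exhaust_valve []
inlet_tip [(0.72, [322.0, 237.0], 7918)]
```

View pics/w1.png

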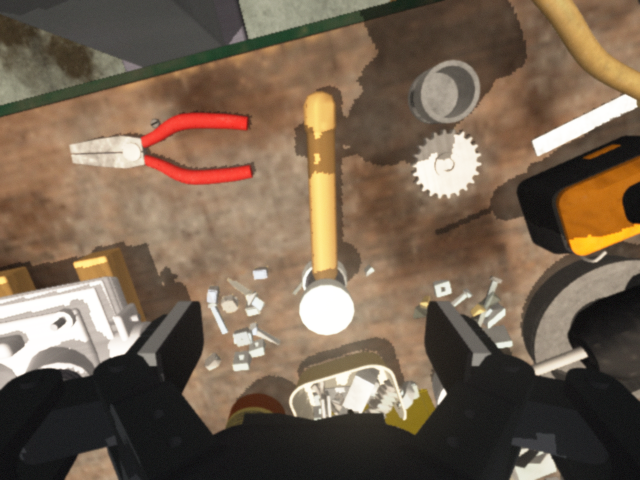

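Emit:
drive_tool --series '[[[0,-0.4,-0.1,0,0,0],[0,-0.4,-0.1,0,0,0],[0,-0.3,-0.05,0,0,0],[0.1,0,0,0,0,0],[0,0,0,0,0,0],[0,0,0,0,0,0]]]'

```text
clock: 3.72
tcp_pos: [0.4084, 0.1637, 0.2722]
orientation: [0.0, 0.115, 0.993, 0.0]
wrist_force: [-0.0, -0.1, 0.6]
finger_gap: 0.0854
grip_force: 0.0
```

Run:
```python
from h import *
np.savez('v2.npz',*cam('wrist')); save('wrist','w2.png')
```

```text
(no output)
```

View pics/w2.png

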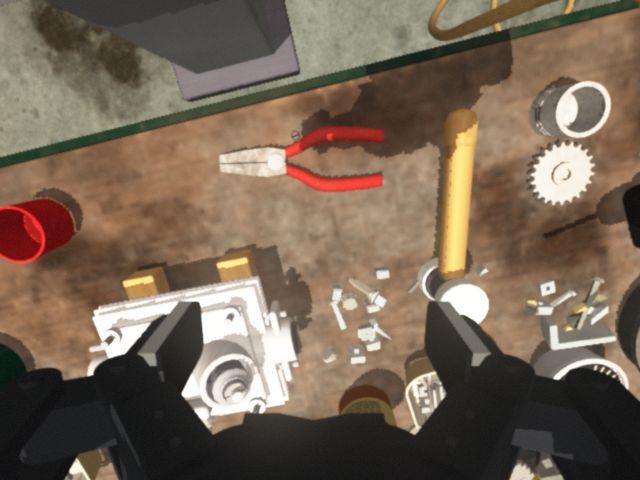

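Run:
```python
from h import *
Cs=[];fc=[];hl=[]
for v,seed,hb in(('1',(327,307),(295,345,90,270)),('2',(463,304),(435,485,105,275))):
    z=np.load(f'v{v}.npz');C=(z['arr_0'],z['arr_1'],z['arr_2']);im=cv2.imread(f'pics/w{v}.png')
    m=np.zeros((482,642),np.uint8)
    cv2.floodFill(im.copy(),m,seed,0,(25,25,25),(25,25,25),cv2.FLOODFILL_MASK_ONLY|cv2.FLOODFILL_FIXED_RANGE)
    m=m[1:-1,1:-1]; c=cv2.findContours(m,0,1)[0]; c=max(c,key=len);e=cv2.fitEllipse(cv2.convexHull(c)); print(e,m.sum())
    hsv=cv2.cvtColor(im,cv2.COLOR_BGR2HSV); w=(cv2.inRange(hsv,(10,90,130),(30,255,255)))
    rows=[]
    for r in range(hb[2],hb[3],5):
        x=np.where(w[r,hb[0]:hb[1]])[0]
        if len(x): rows.append((hb[0]+x.min(),hb[0]+x.max(),r))
    print(rows[::4]); rows=np.array(rows); Cs.append(C);fc.append(e[0]);hl.append(rows)
P=tri(ray(Cs[0],fc[0]),ray(Cs[1],fc[1])); print('face top',P, [proj(c,P)-f for c,f in zip(Cs,fc)])
for C,r in zip(Cs,hl):
    mid=np.c_[(r[:,0]+r[:,1])/2,r[:,2]]
    X=np.array([onz(C,p,.04) for p in mid]); 
    A=np.polyfit(X[:,0],X[:,1],1); print('line slope',A,'ang',np.arctan(A[0]),'y at face',np.polyval(A,P[0]),'res',(np.polyval(A,X[:,0])-X[:,1]).std(), X[0],X[-1])
# handle height via end points: plane intersect
```

```text
((326.26593017578125, 309.5873718261719), (48.83650588989258, 53.78419494628906), 88.37057495117188) 2071
[(np.int64(295), np.int64(344), 90), (np.int64(295), np.int64(343), 110), (np.int64(307), np.int64(332), 130), (np.int64(308), np.int64(333), 150), (np.int64(307), np.int64(344), 170), (np.int64(308), np.int64(344), 190), (np.int64(309), np.int64(343), 210), (np.int64(310), np.int64(344), 230), (np.int64(295), np.int64(336), 250)]
((466.3895568847656, 302.84796142578125), (36.46863555908203, 46.9343376159668), 109.1813735961914) 1095
[(np.int64(474), np.int64(479), 105), (np.int64(451), np.int64(481), 125), (np.int64(451), np.int64(475), 145), (np.int64(446), np.int64(484), 165), (np.int64(445), np.int64(471), 185), (np.int64(444), np.int64(475), 205), (np.int64(442), np.int64(469), 225), (np.int64(441), np.int64(484), 245), (np.int64(438), np.int64(471), 265)]
face top [0.5238 0.2821 0.0854] [array([[-0.1018, -1.9568]]), array([[0.2088, 1.77  ]])]
line slope [-0.2123  0.3923] ang -0.20918472394489507 y at face 0.2811409251487491 res 0.003683044425728768 [0.3523 0.3169 0.04  ] [0.5011 0.2794 0.04  ]
line slope [-0.1837  0.3849] ang -0.18170901595996405 y at face 0.28865833515482936 res 0.003291716384817215 [0.3532 0.329  0.04  ] [0.5075 0.2867 0.04  ]
```

Emit:
drive_tool --series '[[[0.2,-0.4,-0.1,0,0,0],[0.3,-0.4,-0.1,0,0,0],[0.3,-0.3,-0.1,0,0,0],[0.2,0,0,0,0,0],[0,0,0,0,0,0],[0,0,0,0,0,0]]]'

```text
clock: 4.53
tcp_pos: [0.2622, 0.0621, 0.3083]
orientation: [0.0, 0.115, 0.993, 0.0]
wrist_force: [-0.5, -0.1, 0.1]
finger_gap: 0.0859
grip_force: 0.0
```

Run:
```python
from h import *
np.savez('v3.npz',*cam('wrist')); save('wrist','w3.png')
```

```text
(no output)
```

View pics/w3.png

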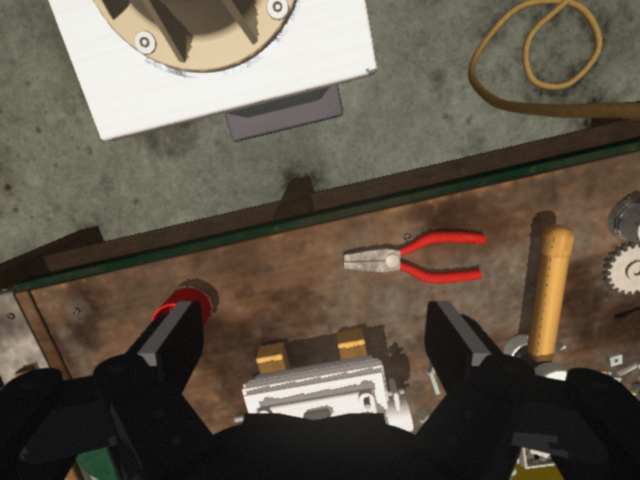

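Emit:
drive_tool --series '[[[-0.38,0.03,-0.04,0,0,0],[-0.38,0.03,-0.04,0,0,0],[-0.38,0.03,-0.04,0,0,0],[-0.38,0.03,-0.04,0,0,0],[-0.38,0.03,-0.04,0,0,0],[0,0,0,0,0,0],[0,0,0,0,0,0]]]'

```text
clock: 5.45
tcp_pos: [0.4872, 0.0273, 0.3311]
orientation: [-0.001, 0.115, 0.993, 0.0]
wrist_force: [-0.5, 0.9, -0.3]
finger_gap: 0.0851
grip_force: 0.0
```

Run:
```python
from h import *
np.savez('v4.npz',*cam('wrist')); im=save('wrist','w4.png')[:,:,::-1]
cv2.imwrite('pics/w4c.png',cv2.resize(im[120:380,160:480],None,fx=2.3,fy=2.3,interpolation=2))
```

```text
(no output)
```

View pics/w4c.png

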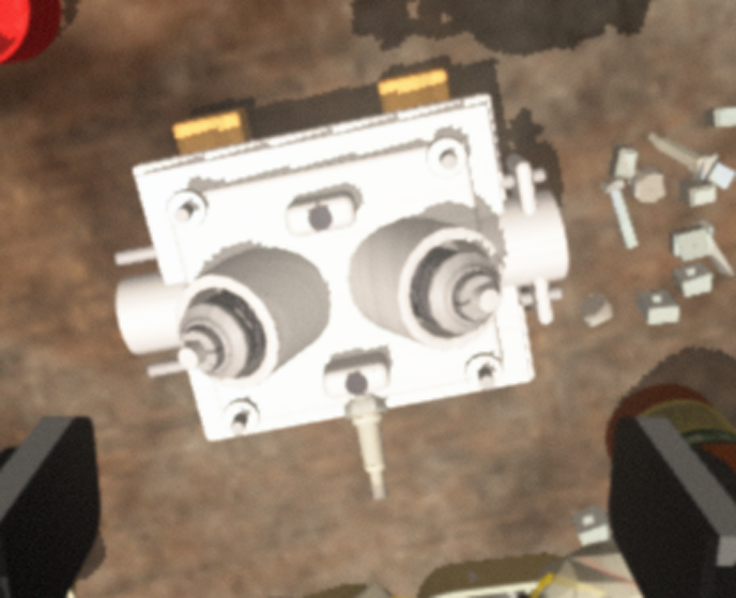

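Emit:
drive_tool --series '[[[0,0.4,0,0,0,0],[0,0.4,0,0,0,0],[0,0.1,0,0,0,0],[0,0,0,0,0,0],[0,0,0,0,0,0]]]'

```text
clock: 6.12
tcp_pos: [0.5115, 0.1313, 0.3326]
orientation: [0.0, 0.116, 0.993, -0.0]
wrist_force: [-0.1, 0.4, 0.7]
finger_gap: 0.0856
grip_force: 0.0
```

Run:
```python
from h import *
np.savez('v5.npz',*cam('wrist')); im=save('wrist','w5.png')[:,:,::-1]
cv2.imwrite('pics/w5c.png',cv2.resize(im[60:360,90:490],None,fx=2,fy=2,interpolation=2))
```

```text
(no output)
```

View pics/w5c.png

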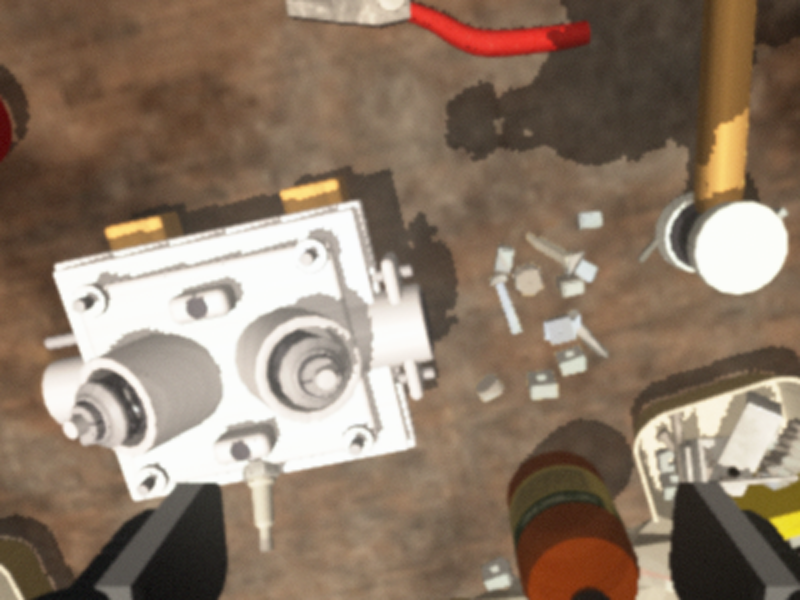

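```bash
cat > fit.py <<'E'
from h import *
def L(v):
    z=np.load(f'v{v}.npz');return (z['arr_0'],z['arr_1'],z['arr_2'])
C={v:L(v) for v in '1245'}
a4=lambda x,y:(160+x/2.3,120+y/2.3)
a5=lambda x,y:(90+x/2,60+y/2)
pts={'in':[(488,301),(325,377)],'ex':[(190,354),(72,429)],'nl':[(188,208),(91,298)],'nr':[(448,156),(312,254)],'fr':[(484,372),(358,439)],'fl':[(240,416),(150,480)],'b1':[(208,132),(138,236)],'b2':[(412,90),(310,194)]}
for k,(p,q) in pts.items():
    P=tri(ray(C['4'],a4(*p)),ray(C['5'],a5(*q)));print(k,P,proj(C['4'],P)-a4(*p))
# mallet: face ellipse
obs=[]
for v,seed in(('1',(327,307)),('2',(463,304)),('5',(460,183))):
    im=cv2.imread(f'pics/w{v}.png');m=(im.min(2)>200).astype(np.uint8)
    n,l=cv2.connectedComponents(m); k=(l==l[seed[1],seed[0]]).astype(np.uint8)
    c=max(cv2.findContours(k,0,1)[0],key=len);e=cv2.fitEllipse(cv2.convexHull(c));print(v,np.round(e[0],1),np.round(e[1],1));obs.append((v,e[0]))
A=np.zeros((3,3));b=np.zeros(3)
for v,e in obs:
    o,d=ray(C[v],e);Q=np.eye(3)-np.outer(d,d);A+=Q;b+=Q@o
P=np.linalg.solve(A,b);print('mallet top',P,[proj(C[v],P)-e for v,e in obs])
X=[]
for v in '125':
    im=cv2.imread(f'pics/w{v}.png');hsv=cv2.cvtColor(im,cv2.COLOR_BGR2HSV)
    w=cv2.morphologyEx(cv2.inRange(hsv,(12,130,140),(28,255,255)),cv2.MORPH_OPEN,np.ones((9,9)))
    n,l,st,ce=cv2.connectedComponentsWithStats(w)
    tgt=proj(C[v],[.44,.298,.05])[0]; i=min(range(1,n),key=lambda j:np.hypot(*(ce[j]-tgt))); print(v,st[i],tgt)
    ys,xs=np.where(l==i)
    for r in range(ys.min()+15,ys.max()-8,4):
        x=xs[ys==r]; 
        if len(x)>15: X.append((v,x.min(),x.max(),r))
for v in '125':
    rr=np.array([x[1:] for x in X if x[0]==v]); 
    if len(rr)<4: continue
    print(v,rr[::8].tolist())
    Y=np.array([onz(C[v],((a+b)/2,r),.045) for a,b,r in rr]);f=np.polyfit(Y[:,0],Y[:,1],1);r=Y[:,1]-np.polyval(f,Y[:,0]);g=abs(r)<.0015
    f=np.polyfit(Y[g,0],Y[g,1],1);print(v,'slope',f[0],'y@.47',np.polyval(f,.47),'y@.522',np.polyval(f,.522),g.sum(),len(g))
E
python3 fit.py
```

```text
in [0.5307 0.0708 0.1423] [[ 0.0045 -0.7256]]
ex [ 0.5269 -0.0482  0.1417] [[-0.0027  0.7418]]
nl [ 0.4769 -0.0439  0.0921] [[-0.0039 -0.392 ]]
nr [0.4808 0.0704 0.0933] [[ 0.0007 -0.0598]]
fr [0.5806 0.0667 0.0938] [[-0.0033 -0.5745]]
fl [ 0.5771 -0.0477  0.0936] [[-0.0019  0.0979]]
b1 [ 0.4536 -0.04    0.0219] [[0.0278 0.6241]]
b2 [0.455  0.0648 0.0266] [[ 0.0173 -0.7203]]
1 [326.2 309.5] [49.7 54.4]
2 [466.1 302.6] [37.1 47.9]
5 [460.7 183.2] [42.5 49.2]
mallet top [0.5279 0.2823 0.0783] [array([[ 1.0632, -1.4264]]), array([[-1.6526,  2.4707]]), array([[ 0.6951, -1.2165]])]
1 [326 177  10  41 376] [321.3774 199.6281]
2 [453 110  24  29 594] [458.3827 206.3848]
5 [451  85   9  13 117] [455.5397  91.1836]
```

```bash
cat >> fit.py <<'E'
print('---')
for v,a,b in(('1',(319.5,130),(324.5,230)),('2',(463,145),(455.5,225)),('5',(455,65),(450.5,152.5))):
    A=onz(C[v],a,.04);B=onz(C[v],b,.04);d=B-A;d/=np.linalg.norm(d);print(v,A,B,np.degrees(np.arctan2(d[1],d[0])),'at .4725',A+d*(.4725-A[0])/d[0],'at .526',A+d*(.526-A[0])/d[0])
    for e in (('1',(326.2,309)),('2',(463.5,303.5)),('5',(460.5,183.3))):
        if e[0]==v: print('face@.08',onz(C[v],e[1],.08))
s=env.get_state();Rw,p=Rt(s);print(p,Rw,s['joint_pos'])
E
python3 fit.py|sed -n '/---/,$p'
```

```text
---
1 [0.3832 0.3097 0.04  ] [0.4697 0.2943 0.04  ] -10.102255456489207 at .4725 [0.4725 0.2938 0.04  ] at .526 [0.526  0.2842 0.04  ]
face@.08 [0.5277 0.2814 0.08  ]
2 [0.3856 0.3128 0.04  ] [0.4609 0.2962 0.04  ] -12.4254518211813 at .4725 [0.4725 0.2937 0.04  ] at .526 [0.526  0.2819 0.04  ]
face@.08 [0.525  0.2811 0.08  ]
5 [0.4146 0.3044 0.04  ] [0.5013 0.2882 0.04  ] -10.574088832699614 at .4725 [0.4725 0.2935 0.04  ] at .526 [0.526  0.2836 0.04  ]
face@.08 [0.5287 0.2807 0.08  ]
[0.5117 0.1312 0.3326] [[-0.973   0.2309  0.0003]
 [ 0.2309  0.973  -0.0002]
 [-0.0004 -0.0001 -1.    ]] [ 0.099   0.2125  0.1315  1.4895 -0.0002  0.332 ]
```

Emit:
drive_tool --series '[[[0.16,0.31,0.1,0,0,-0.009],[0.16,0.31,0.1,0,0,0],[0.16,0.31,0.2,0,0,0],[0.15,0.31,0.2,0,0,0],[0,0,0.4,0,0,0],[0,0,0.4,0,0,0],[0,0,0.4,0,0,0],[0,0,0,0,0,0],[0,0,0,0,0,0]]]'

```text
clock: 7.3
tcp_pos: [0.4704, 0.2932, 0.1181]
orientation: [0.001, 0.102, 0.995, 0.0]
wrist_force: [0.7, 0.4, 0.0]
finger_gap: 0.0854
grip_force: 0.0
```

Run:
```python
from h import *
im=save('wrist','w6.png')
s=env.get_state();Rw,p=Rt(s);print(p,Rw[:,0])
print('grip off (tool)',Rw.T@(np.array([.473,.2927,.032])-p))
```

```text
[0.471  0.2936 0.1188] [-0.9792  0.203  -0.0031]
grip off (tool) [-0.0019 -0.0007  0.0868]
```

View pics/w6.png

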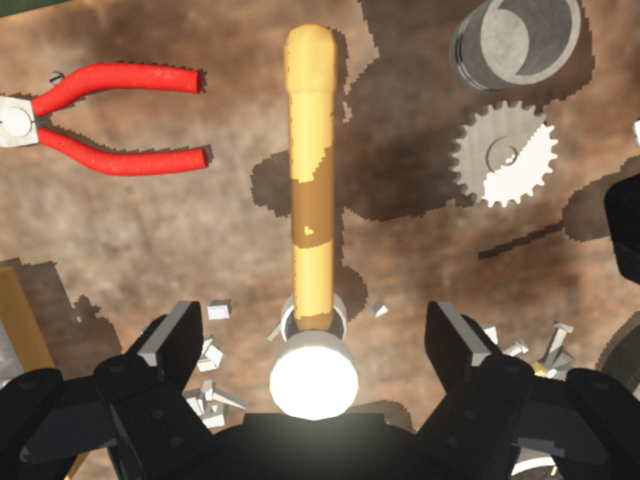

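Emit:
drive_tool --series '[[[-0.016,0,0.3,0,0,0],[0,0,0.3,0,0,0],[0,0,0.12,0,0,0],[0,0,0,0,0,0],[0,0,0,0,0,0]]]'

```text
clock: 7.98
tcp_pos: [0.4726, 0.2937, 0.0317]
orientation: [0.001, 0.102, 0.995, 0.001]
wrist_force: [0.6, 0.1, -0.2]
finger_gap: 0.0855
grip_force: 0.0
```

Emit:
drive_tool --series '[[[0,0,0,0,0,0],[0,0,0,0,0,0],[0,0,0,0,0,0],[0,0,0,0,0,0],[0,0,0,0,0,0],[0,0,0,0,0,0],[0,0,0,0,0,0],[0,0,0,0,0,0]]]' --jaw -1 --grip_force 110

```text
clock: 8.98
tcp_pos: [0.4711, 0.2931, 0.0303]
orientation: [0.0, 0.102, 0.995, 0.0]
wrist_force: [-1.9, -0.8, 5.9]
finger_gap: 0.0228
grip_force: 107.4
```

Emit:
drive_tool --series '[[[0,0,-0.3,0,0,0],[0,0,-0.45,0,0,0],[0,0,-0.45,0,0,0],[0,0,-0.4,0,0,0],[0,0,0,0,0,0],[0,0,0,0,0,0]]]'

```text
clock: 9.72
tcp_pos: [0.4701, 0.2926, 0.2197]
orientation: [-0.002, 0.102, 0.995, -0.001]
wrist_force: [-0.5, -0.4, -4.9]
finger_gap: 0.0227
grip_force: 109.6
```

```bash
cat > mal.py <<'E'
from h import *
import sys
# mallet-in-hand check: top face ellipse in tool frame
def check(name):
    im=save('wrist',name)[:,:,::-1];m=(im.min(2)>200).astype(np.uint8)
    i=viewer.camera_info('wrist');K=np.array(i['intrinsics']);T=np.array(i['T_tool_cam'])
    r=models.silhouettes('mallet','wrist')
    n,l,st,ce=cv2.connectedComponentsWithStats(m)
    Tc=np.linalg.inv(T);q=K@(Tc@[-.056,0,-.049,1])[:3];q=q[:2]/q[2];print('pred',q)
    k=min((j for j in range(1,n) if st[j,4]>1500),key=lambda j:np.hypot(*(ce[j]-q)))
    c=max(cv2.findContours((l==k).astype(np.uint8),0,1)[0],key=len);e=cv2.fitEllipse(cv2.convexHull(c));print(e,st[k])
    d=T[:3,:3]@np.linalg.solve(K,[*e[0],1]);o=T[:3,3];print('face top in tool',o+d*(-.049-o[2])/d[2])
A=np.radians(27);C0=np.array([.5289,.0113,0]);psi=-.033
xh=np.array([np.cos(psi),np.sin(psi),0]);yh=np.array([-np.sin(psi),np.cos(psi),0])
def goal(sgn,h,off,s=.026):
    a=sgn*np.sin(A)*yh+np.array([0,0,np.cos(A)])
    tip=C0+sgn*.049*yh+np.array([0,0,.121])+a*s
    Z=-a;X=-xh;Y=np.cross(Z,X);Rg=np.c_[X,Y,Z]
    return Rg,tip+a*h-Rg@off
def plan(sgn,h,off,lift=None):
    Rw,p=Rt();Rg,g=goal(sgn,h,off)
    d=g-p; print('now',p,'goal',g)
    # yaw then tilt
    D=Rw.T@Rg; e=R.from_matrix(D).as_euler('ZXY',degrees=True); print('tool yaw,tiltx,y deg',e,'shift in tool now',Rw.T@d*1000,'in goal axes mm',Rg.T@d*1000)
    print('rotvec share',R.from_matrix(D).as_rotvec()/np.pi)
OFF=np.array([-.056,0,.031])
E
python3 -c "
from mal import *
check('w7.png'); print(env.get_state()['wrist_force'],env.get_state()['ft_torque'])
plan(1,.06,OFF);plan(-1,.06,OFF)"
```

```text
pred [313.0262 564.7658]
((32.55036163330078, 402.9129638671875), (47.540767669677734, 110.40457916259766), 58.15171813964844) [   0  368   80   74 1979]
face top in tool [ 0.0019 -0.0722 -0.049 ]
[ 0.2774 -0.8329 -5.1461] [ 0.0876  0.2652 -0.0338]
now [0.4695 0.2924 0.2189] goal [0.4763 0.1152 0.2252]
tool yaw,tiltx,y deg [-9.627  26.8747 -0.3206] shift in tool now [ -42.4117 -172.168    -6.0348] in goal axes mm [ -12.6049 -160.4653   74.6257]
rotvec share [ 0.1488 -0.0143 -0.0529]
now [0.4695 0.2924 0.2189] goal [ 0.4696 -0.0889  0.2252]
tool yaw,tiltx,y deg [ -9.9184 -27.1246  -0.3213] shift in tool now [ -77.0775 -373.4378   -5.5895] in goal axes mm [ -12.6049 -336.6663 -178.6754]
rotvec share [-0.1505  0.0113 -0.0536]
```

Emit:
drive_tool --series '[[[0,0,0,0.03,-0.003,-0.0106],[0,0,0,0.03,-0.003,-0.0106],[0,0,0,0.03,-0.003,-0.0106],[0,0,0,0.03,-0.003,-0.0106],[0,0,0,0.0288,-0.0023,-0.0106],[-0.03,-0.33,0.15,0,0,0],[-0.03,-0.33,0.15,0,0,0],[-0.03,-0.33,0.15,0,0,0],[-0.01,-0.34,0.1,0,0,0],[0,0,0,0,0,0],[0,0,0,0,0,0],[0,0,0,0,0,0]]]'

```text
clock: 11.32
tcp_pos: [0.4771, 0.1214, 0.2342]
orientation: [-0.002, 0.016, 0.972, -0.232]
wrist_force: [0.8, -0.5, -4.9]
finger_gap: 0.0229
grip_force: 109.9
```

```bash
python3 -c "
from mal import *
plan(1,.06,OFF);s=env.get_state();print(s['wrist_force'],s['joint_pos'])"
```

```text
now [0.4771 0.1214 0.2342] goal [0.4763 0.1152 0.2252]
tool yaw,tiltx,y deg [-0.0331  0.1257  0.1892] shift in tool now [ 0.6762 -1.4724 10.8241] in goal axes mm [ 0.6413 -1.4483 10.8295]
rotvec share [ 0.0007  0.0011 -0.0002]
[ 0.7892 -0.4885 -4.8571] [ 0.3352  0.3126 -0.0569  1.3783 -0.4367  0.4073]
```

Emit:
drive_tool --series '[[[0,-0.012,0,0,0,0],[0,0,0,0,0,0],[0,0,0.33,0,0,0],[0,0,0.33,0,0,0]]]'

```text
clock: 11.82
tcp_pos: [0.4771, 0.0839, 0.1649]
orientation: [-0.0, 0.016, 0.973, -0.232]
wrist_force: [-1.5, 6.8, 4.2]
finger_gap: 0.0228
grip_force: 111.6
```

Emit:
drive_tool --series '[[[0,0,-0.3,0,0,0],[0,0,-0.2,0,0,0],[0,0,0,0,0,0],[0,0,0,0,0,0],[0,0,0,0,0,0]]]'

```text
clock: 12.45
tcp_pos: [0.4765, 0.1102, 0.2177]
orientation: [-0.002, 0.017, 0.972, -0.233]
wrist_force: [-0.2, -0.5, -5.9]
finger_gap: 0.0226
grip_force: 110.5
```

```bash
python3 -c "
from mal import *
plan(1,0,OFF);s=env.get_state();print(s['wrist_force'],s['joint_pos'])
save('side','s8.png')"
```

```text
now [0.4765 0.1102 0.2177] goal [0.4754 0.088  0.1718]
tool yaw,tiltx,y deg [-0.0952  0.0886  0.1436] shift in tool now [ 0.4675  0.9586 51.031 ] in goal axes mm [ 0.3381  1.0383 51.0305]
rotvec share [ 0.0005  0.0008 -0.0005]
[-0.1645 -0.5344 -5.882 ] [ 0.3159  0.3084 -0.1039  1.3278 -0.4403  0.3879]
```

Emit:
drive_tool --series '[[[0,0.008,0.25,0,0,0],[0,0,0.13,0,0,0],[0,0,0.025,0,0,0],[0,0,0.02,0,0,0],[0,0,0,0,0,0]]]'

```text
clock: 13.12
tcp_pos: [0.4769, 0.0886, 0.1732]
orientation: [-0.001, 0.017, 0.973, -0.232]
wrist_force: [-0.1, 0.3, -5.6]
finger_gap: 0.0225
grip_force: 110.0
```

Emit:
drive_tool --series '[[[0,0,0.0167,0,0,0],[0,0,0,0,0,0]]]'

```text
clock: 13.38
tcp_pos: [0.4767, 0.0876, 0.1712]
orientation: [-0.001, 0.017, 0.972, -0.232]
wrist_force: [0.1, -0.2, -5.4]
finger_gap: 0.0228
grip_force: 110.0
```

Emit:
drive_tool --series '[[[0,0,0.0167,0,0,0],[0,0,0,0,0,0]]]'

```text
clock: 13.62
tcp_pos: [0.4764, 0.0865, 0.1691]
orientation: [-0.002, 0.017, 0.972, -0.232]
wrist_force: [0.0, -0.4, -5.5]
finger_gap: 0.0229
grip_force: 110.0
```

Emit:
drive_tool --series '[[[0,0,0.0167,0,0,0],[0,0,0,0,0,0]]]'

```text
clock: 13.88
tcp_pos: [0.4764, 0.0856, 0.1673]
orientation: [-0.002, 0.017, 0.972, -0.232]
wrist_force: [0.0, 0.7, -4.7]
finger_gap: 0.0228
grip_force: 110.0
```

Emit:
drive_tool --series '[[[0,0,0.0167,0,0,0],[0,0,0,0,0,0]]]'

```text
clock: 14.12
tcp_pos: [0.4766, 0.0849, 0.1659]
orientation: [-0.001, 0.017, 0.972, -0.232]
wrist_force: [-1.6, 1.4, -2.7]
finger_gap: 0.0226
grip_force: 110.4
```

Emit:
drive_tool --series '[[[0,0,0.0167,0,0,0],[0,0,0,0,0,0]]]'

```text
clock: 14.38
tcp_pos: [0.4766, 0.0839, 0.164]
orientation: [-0.001, 0.017, 0.972, -0.232]
wrist_force: [-1.7, 0.6, -1.6]
finger_gap: 0.0227
grip_force: 110.4
```

Emit:
drive_tool --series '[[[0,0,0.0167,0,0,0],[0,0,0,0,0,0]]]'

```text
clock: 14.62
tcp_pos: [0.4765, 0.0829, 0.1621]
orientation: [-0.001, 0.017, 0.972, -0.232]
wrist_force: [-0.1, 1.7, -1.5]
finger_gap: 0.0228
grip_force: 110.5
```

Emit:
drive_tool --series '[[[0,0,-0.2,0,0,0],[0,0,-0.3,0,0,0],[0,0,-0.125,0,0,0],[0,0,0,0,0,0],[0,0,0,0,0,0],[0,0,0,0,0,0],[0,0,0,0,0,0],[0,0,0.34,0,0,0],[0,0,0.34,0,0,0]]]'

```text
clock: 15.75
tcp_pos: [0.4769, 0.08, 0.1561]
orientation: [-0.0, 0.016, 0.973, -0.232]
wrist_force: [-4.2, 11.1, 13.8]
finger_gap: 0.0226
grip_force: 113.1
```

Emit:
drive_tool --series '[[[0,0,-0.34,0,0,0],[0,0,-0.34,0,0,0],[0,0,0,0,0,0],[0,0,0,0,0,0],[0,0,0,0,0,0],[0,0,0,0,0,0],[0,0,0,0,0,0],[0,0,0,0,0,0],[0,0,0.35,0,0,0],[0,0,0.35,0,0,0]]]'

```text
clock: 17.0
tcp_pos: [0.4772, 0.0792, 0.1543]
orientation: [0.0, 0.016, 0.973, -0.232]
wrist_force: [-4.7, 11.6, 15.6]
finger_gap: 0.0229
grip_force: 113.3
```

Emit:
drive_tool --series '[[[0,0,-0.25,0,0,0],[0,0,-0.1,0,0,0],[0,0,0,0,0,0],[0,0,0,0,0,0],[0,0,0,0,0,0],[0,0,0,0,0,0],[0,0,0,0,0,0],[0,0,0.15,0,0,0],[0,0,0.03,0,0,0],[0,0,0.03,0,0,0],[0,0,0,0,0,0]]]'

```text
clock: 18.38
tcp_pos: [0.4766, 0.0865, 0.1692]
orientation: [-0.001, 0.017, 0.972, -0.232]
wrist_force: [0.4, 0.1, -5.2]
finger_gap: 0.0228
grip_force: 110.0
```

Emit:
drive_tool --series '[[[0,0,0.0167,0,0,0],[0,0,0,0,0,0]]]'

```text
clock: 18.62
tcp_pos: [0.4766, 0.0857, 0.1674]
orientation: [-0.001, 0.017, 0.972, -0.232]
wrist_force: [-0.3, -0.6, -5.4]
finger_gap: 0.0227
grip_force: 110.0
```

Emit:
drive_tool --series '[[[0,0,0.0125,0,0,0],[0,0,0,0,0,0]]]'

```text
clock: 18.88
tcp_pos: [0.4766, 0.0849, 0.166]
orientation: [-0.001, 0.017, 0.972, -0.232]
wrist_force: [-0.2, 0.3, -5.2]
finger_gap: 0.0225
grip_force: 110.1
```

Emit:
drive_tool --series '[[[0,0,0.0125,0,0,0],[0,0,0,0,0,0]]]'

```text
clock: 19.12
tcp_pos: [0.4766, 0.0843, 0.1648]
orientation: [-0.001, 0.017, 0.972, -0.232]
wrist_force: [-0.8, 1.4, -2.8]
finger_gap: 0.0225
grip_force: 110.4
```

Emit:
drive_tool --series '[[[0,0,0.0125,0,0,0],[0,0,0,0,0,0]]]'

```text
clock: 19.38
tcp_pos: [0.4765, 0.0836, 0.1633]
orientation: [-0.001, 0.017, 0.972, -0.232]
wrist_force: [-0.9, 1.0, -1.7]
finger_gap: 0.0228
grip_force: 110.4
```

Emit:
drive_tool --series '[[[0,0,0.0125,0,0,0],[0,0,0,0,0,0]]]'

```text
clock: 19.62
tcp_pos: [0.4765, 0.0829, 0.1619]
orientation: [-0.001, 0.017, 0.972, -0.232]
wrist_force: [0.0, 1.5, -2.3]
finger_gap: 0.0225
grip_force: 110.4
```

Emit:
drive_tool --series '[[[0,0,-0.25,0,0,0],[0,0,-0.35,0,0,0],[0,0,-0.15,0,0,0],[0,0,0,0,0,0],[0,0,0,0,0,0],[0,0,0,0,0,0],[0,0,0,0,0,0],[0,0,0.4,0,0,0],[0,0,0.4,0,0,0]]]'

```text
clock: 20.75
tcp_pos: [0.4769, 0.0801, 0.1562]
orientation: [-0.0, 0.016, 0.973, -0.232]
wrist_force: [-4.5, 12.5, 16.4]
finger_gap: 0.0226
grip_force: 113.7
```

Emit:
drive_tool --series '[[[0,0,-0.25,0,0,0],[0,0,-0.15,0,0,0],[0,0,0,0,0,0],[0,0,0,0,0,0],[0,0,0,0,0,0],[0,0,0,0,0,0],[0,0,0.2,0,0,0],[0,0,0.05,0,0,0],[0,0,0.03,0,0,0],[0,0,0,0,0,0]]]'

```text
clock: 22.0
tcp_pos: [0.4766, 0.0867, 0.1696]
orientation: [-0.001, 0.017, 0.972, -0.232]
wrist_force: [0.3, -0.6, -4.9]
finger_gap: 0.0225
grip_force: 109.9
```

Emit:
drive_tool --series '[[[0,0,0.0083,0,0,0],[0,0,0,0,0,0]]]'

```text
clock: 22.25
tcp_pos: [0.4768, 0.0864, 0.1688]
orientation: [-0.001, 0.017, 0.972, -0.232]
wrist_force: [0.1, -0.2, -6.1]
finger_gap: 0.0232
grip_force: 109.9
```

Emit:
drive_tool --series '[[[0,0,0.0083,0,0,0],[0,0,0,0,0,0]]]'

```text
clock: 22.5
tcp_pos: [0.4765, 0.0858, 0.1676]
orientation: [-0.002, 0.017, 0.972, -0.232]
wrist_force: [-0.1, -0.2, -5.4]
finger_gap: 0.0227
grip_force: 109.9
```

Emit:
drive_tool --series '[[[0,0,0.0083,0,0,0],[0,0,0,0,0,0]]]'

```text
clock: 22.75
tcp_pos: [0.4764, 0.0853, 0.1667]
orientation: [-0.002, 0.017, 0.972, -0.232]
wrist_force: [-0.2, 0.4, -6.1]
finger_gap: 0.023
grip_force: 109.9
```

Emit:
drive_tool --series '[[[0,0,0.0083,0,0,0],[0,0,0,0,0,0]]]'

```text
clock: 23.0
tcp_pos: [0.4765, 0.0849, 0.166]
orientation: [-0.001, 0.017, 0.972, -0.232]
wrist_force: [-0.4, 0.5, -4.2]
finger_gap: 0.023
grip_force: 110.2
```

Emit:
drive_tool --series '[[[0,0,-0.35,0,0,0],[0,0,-0.35,0,0,0],[0,0,0,-0.05,0,0],[0,0,0,-0.05,0,0],[0,0,0,-0.05,0,0],[0,0,0,-0.05,0,0],[0,0,0,-0.05,0,0],[0,0,0,-0.05,0,0],[0,0,0,0,0,0],[0,0,0,0,0,0]]]'

```text
clock: 24.25
tcp_pos: [0.4773, 0.1224, 0.2407]
orientation: [0.006, 0.016, 0.972, 0.233]
wrist_force: [0.2, 0.4, -5.3]
finger_gap: 0.0226
grip_force: 110.1
```

```bash
python3 -c "
from mal import *
plan(-1,.07,OFF);s=env.get_state();print(s['wrist_force'],s['joint_pos'])"
```

```text
now [0.4773 0.1224 0.2407] goal [ 0.4694 -0.0935  0.2342]
tool yaw,tiltx,y deg [ 0.0888 -0.0414  0.2331] shift in tool now [   0.7309 -195.5114  -92.1498] in goal axes mm [   0.8032 -195.4457  -92.2885]
rotvec share [-0.0002  0.0013  0.0005]
[ 0.2465  0.4439 -5.3381] [-0.1885  0.148  -0.2501  1.2468  0.4651 -0.1736]
```

Emit:
drive_tool --series '[[[0,-0.326,-0.154,0,0.001,0],[0,-0.326,-0.154,0,0,0],[0,-0.326,-0.154,0,0,0],[0,-0.326,-0.154,0,0,0],[0.006,-0.326,-0.154,0,0,0],[0,0,0,0,0,0],[0,0,0,0,0,0],[0,0,0,0,0,0]]]'

```text
clock: 25.25
tcp_pos: [0.4699, -0.0918, 0.2342]
orientation: [0.005, 0.014, 0.972, 0.234]
wrist_force: [-0.8, 0.1, -4.9]
finger_gap: 0.0226
grip_force: 110.5
```

```bash
python3 -c "
from mal import *
plan(-1,.07,OFF);plan(-1,0,OFF);s=env.get_state();print(s['wrist_force'],s['joint_pos'])"
```

```text
now [ 0.4699 -0.0918  0.2342] goal [ 0.4694 -0.0935  0.2342]
tool yaw,tiltx,y deg [0.2522 0.0836 0.0173] shift in tool now [ 0.4094 -1.4772 -0.7137] in goal axes mm [ 0.4031 -1.48   -0.7115]
rotvec share [0.0005 0.0001 0.0014]
now [ 0.4699 -0.0918  0.2342] goal [ 0.4705 -0.0617  0.1718]
tool yaw,tiltx,y deg [0.2522 0.0836 0.0173] shift in tool now [ 0.4309 -1.5792 69.2862] in goal axes mm [ 0.4031 -1.48   69.2885]
rotvec share [0.0005 0.0001 0.0014]
[-0.8068  0.0687 -4.8511] [-0.6031  0.2879 -0.0996  1.4524  0.3935 -0.6284]
```

Emit:
drive_tool --series '[[[0,-0.0125,0,0,0,0],[0,0,0,0,0,0],[0,0,0.36,0,0,0],[0,0,0.36,0,0,0]]]'

```text
clock: 25.75
tcp_pos: [0.472, -0.0556, 0.1563]
orientation: [0.006, 0.015, 0.972, 0.233]
wrist_force: [-5.2, -10.5, 14.4]
finger_gap: 0.0224
grip_force: 113.6
```

Emit:
drive_tool --series '[[[0,0,-0.36,0,0,0],[0,0,-0.36,0,0,0],[0,0,0,0,0,0],[0,0,0,0,0,0],[0,0,0,0,0,0],[0,0,0,0,0,0],[0,0,0,0,0,0],[0,0,0,0,0,0],[0,0,0.36,0,0,0],[0,0,0.36,0,0,0]]]'

```text
clock: 27.0
tcp_pos: [0.4718, -0.0557, 0.1561]
orientation: [0.006, 0.015, 0.972, 0.234]
wrist_force: [-4.3, -11.4, 15.0]
finger_gap: 0.0229
grip_force: 113.8
```

Emit:
drive_tool --series '[[[0,0,-0.36,0,0,0],[0,0,-0.36,0,0,0],[0,0,0,0,0,0],[0,0,0,0,0,0],[0,0,0,0,0,0],[0,0,0,0,0,0],[0,0,0,0,0,0],[0,0,0,0,0,0],[0,0,0.36,0,0,0],[0,0,0.36,0,0,0]]]'

```text
clock: 28.25
tcp_pos: [0.4718, -0.0557, 0.1561]
orientation: [0.006, 0.015, 0.972, 0.234]
wrist_force: [-4.8, -11.0, 15.0]
finger_gap: 0.0224
grip_force: 113.8
```

Emit:
drive_tool --series '[[[0,0,-0.3,0,0,0],[0,0,-0.08,0,0,0],[0,0,0,0,0,0],[0,0,0,0,0,0],[0,0,0,0,0,0],[0,0,0,0,0,0],[0,0,0,0,0,0],[0,0,0.2,0,0,0],[0,0,0.05,0,0,0],[0,0,0,0,0,0]]]'

```text
clock: 29.5
tcp_pos: [0.4706, -0.062, 0.1701]
orientation: [0.004, 0.015, 0.972, 0.235]
wrist_force: [0.5, -0.3, -5.7]
finger_gap: 0.0227
grip_force: 110.3
```

Emit:
drive_tool --series '[[[0,0,0.0167,0,0,0],[0,0,0,0,0,0]]]'

```text
clock: 29.75
tcp_pos: [0.4712, -0.0617, 0.1687]
orientation: [0.005, 0.015, 0.972, 0.234]
wrist_force: [0.3, -0.4, -4.8]
finger_gap: 0.0231
grip_force: 110.3
```

Emit:
drive_tool --series '[[[0,0,0.0083,0,0,0],[0,0,0,0,0,0]]]'

```text
clock: 30.0
tcp_pos: [0.471, -0.061, 0.1676]
orientation: [0.005, 0.015, 0.972, 0.234]
wrist_force: [0.0, -0.1, -7.0]
finger_gap: 0.0227
grip_force: 110.3
```

Emit:
drive_tool --series '[[[0,0,0.0083,0,0,0],[0,0,0,0,0,0]]]'

```text
clock: 30.25
tcp_pos: [0.4709, -0.0605, 0.1666]
orientation: [0.005, 0.015, 0.972, 0.234]
wrist_force: [0.4, 0.4, -5.1]
finger_gap: 0.0228
grip_force: 110.3
```

Emit:
drive_tool --series '[[[0,0,0.0083,0,0,0],[0,0,0,0,0,0]]]'

```text
clock: 30.5
tcp_pos: [0.471, -0.0601, 0.1659]
orientation: [0.005, 0.015, 0.972, 0.234]
wrist_force: [-1.0, -0.6, -3.3]
finger_gap: 0.0225
grip_force: 110.7
```

Emit:
drive_tool --series '[[[0,0,-0.25,0,0,0],[0,0,-0.3,0,0,0],[0,0,-0.15,0,0,0],[0,0,0,0,0,0],[0,0,0,0,0,0],[0,0,0,0,0,0],[0,0,0.4,0,0,0],[0,0,0.4,0,0,0]]]'

```text
clock: 31.5
tcp_pos: [0.4714, -0.0545, 0.1543]
orientation: [0.005, 0.015, 0.972, 0.234]
wrist_force: [-5.2, -13.0, 16.9]
finger_gap: 0.0226
grip_force: 114.2
```

Emit:
drive_tool --series '[[[0,0,-0.25,0,0,0],[0,0,-0.1,0,0,0],[0,0,0,0,0,0],[0,0,0,0,0,0],[0,0,0,0,0,0],[0,0,0,0,0,0],[0,0,0,0,0,0],[0,0,0.2,0,0,0],[0,0,0.05,0,0,0],[0,0,0,0,0,0]]]'

```text
clock: 32.75
tcp_pos: [0.4706, -0.0599, 0.1659]
orientation: [0.004, 0.015, 0.972, 0.235]
wrist_force: [-1.2, -0.8, -2.1]
finger_gap: 0.0223
grip_force: 110.9
```

Emit:
drive_tool --series '[[[0,0,0.0083,0,0,0],[0,0,0,0,0,0]]]'

```text
clock: 33.0
tcp_pos: [0.4713, -0.0599, 0.1654]
orientation: [0.005, 0.015, 0.972, 0.234]
wrist_force: [-1.3, -0.6, -2.1]
finger_gap: 0.0228
grip_force: 110.9
```

Emit:
drive_tool --series '[[[0,0,0.0083,0,0,0],[0,0,0,0,0,0]]]'

```text
clock: 33.25
tcp_pos: [0.4712, -0.0592, 0.1641]
orientation: [0.005, 0.015, 0.972, 0.234]
wrist_force: [-2.3, -0.8, -2.4]
finger_gap: 0.023
grip_force: 111.0
```

Emit:
drive_tool --series '[[[0,0,0.0083,0,0,0],[0,0,0,0,0,0]]]'

```text
clock: 33.5
tcp_pos: [0.4712, -0.0587, 0.1631]
orientation: [0.005, 0.015, 0.972, 0.234]
wrist_force: [-0.8, -0.5, -1.0]
finger_gap: 0.0228
grip_force: 111.0
```

Emit:
drive_tool --series '[[[0,0,-0.35,0,0,0],[0,0,-0.35,0,0,0],[0,0,0,0.05,0,0],[0,0,0,0.05,0,0],[0,0,0,0.05,0,0],[0,0,0,0,0,0.027],[0,0,0,0,0,0.027],[0,0,0,0,0,0],[0,0,0,0,0,0]]]'

```text
clock: 34.62
tcp_pos: [0.4694, -0.0967, 0.2374]
orientation: [0.0, 0.1, 0.995, 0.002]
wrist_force: [0.7, 0.1, -5.8]
finger_gap: 0.023
grip_force: 110.5
```

```bash
cat > pl.py <<'E'
from mal import *
q=[0,.102,.995,0];Rg=R.from_quat([.102,.995,0,0]).as_matrix()
Rw,p=Rt();print(p,R.from_matrix(Rw.T@Rg).as_rotvec()/np.pi,Rg.T@(np.array([.4711,.2931,.031])-p)*1000,env.get_state()['joint_pos'])
E
python3 pl.py
```

```text
[ 0.4694 -0.0967  0.2374] [0.001  0.0002 0.0014] [ 77.4592 382.066  206.3583] [-0.3729  0.1296 -0.2009  1.2402  0.0032 -0.173 ]
```

Emit:
drive_tool --series '[[[0.072,0.354,0,0.001,0,0.0014],[0.072,0.354,0,0,0,0],[0.072,0.354,0,0,0,0],[0.072,0.354,0,0,0,0],[0.072,0.354,0,0,0,0],[0.072,0.354,0,0,0,0],[0.072,0.354,0,0,0,0],[0.072,0.354,0,0,0,0],[0.072,0.354,0,0,0,0],[0,0,0.4,0,0,0],[0,0,0.4,0,0,0],[0,0,0.4,0,0,0],[0,0,0,0,0,0],[0,0,0,0,0,0]]]'

```text
clock: 36.38
tcp_pos: [0.4728, 0.2934, 0.095]
orientation: [0.001, 0.103, 0.995, 0.0]
wrist_force: [0.1, 0.5, -4.0]
finger_gap: 0.0224
grip_force: 110.3
```

```bash
python3 pl.py
```

```text
[0.4728 0.2934 0.095 ] [ 0.0002  0.0009 -0.0004] [ 1.5571 -0.6284 64.0273] [ 0.4118  0.3632 -0.2581  0.9469 -0.0012  0.6174]
```

Emit:
drive_tool --series '[[[0.012,0,0.3,0,0,0],[0,0,0.17,0,0,0],[0,0,0.03,0,0,0],[0,0,0.02,0,0,0],[0,0,0,0,0,0]]]'

```text
clock: 37.0
tcp_pos: [0.4716, 0.2938, 0.0327]
orientation: [0.002, 0.103, 0.995, 0.0]
wrist_force: [0.2, -0.1, -4.3]
finger_gap: 0.0228
grip_force: 110.5
```

Emit:
drive_tool --series '[[[0,0,0.01,0,0,0],[0,0,0,0,0,0]]]'

```text
clock: 37.25
tcp_pos: [0.4706, 0.2934, 0.0304]
orientation: [0.001, 0.103, 0.995, -0.0]
wrist_force: [-0.5, 0.1, -3.6]
finger_gap: 0.0223
grip_force: 110.6
```

Emit:
drive_tool --series '[[[0,0,0.008,0,0,0],[0,0,0,0,0,0],[0,0,0,0,0,0]]]'

```text
clock: 37.62
tcp_pos: [0.4705, 0.2935, 0.0302]
orientation: [0.001, 0.103, 0.995, -0.0]
wrist_force: [-4.0, -1.3, 5.4]
finger_gap: 0.0229
grip_force: 112.2
```

Emit:
drive_tool --series '[[[0,0,0,0,0,0],[0,0,0,0,0,0],[0,0,0,0,0,0],[0,0,0,0,0,0],[0,0,0,0,0,0],[0,0,0,0,0,0]]]' --jaw 1 --grip_force 20

```text
clock: 38.38
tcp_pos: [0.4703, 0.2932, 0.0289]
orientation: [0.001, 0.103, 0.995, -0.0]
wrist_force: [0.4, -0.3, 0.2]
finger_gap: 0.0856
grip_force: 0.0
```

Emit:
drive_tool --series '[[[0,0,-0.15,0,0,0],[0,0,-0.3,0,0,0],[0,0,-0.4,0,0,0],[0,0,-0.4,0,0,0],[0,0,-0.4,0,0,0],[0,-0.4,-0.4,0,0,0],[0,-0.4,-0.2,0,0,0],[0,-0.4,0,0,0,0],[0,0,0,0,0,0],[0,0,0,0,0,0]]]'

```text
clock: 39.62
tcp_pos: [0.4414, 0.1564, 0.2953]
orientation: [0.001, 0.103, 0.995, -0.0]
wrist_force: [0.0, 0.2, -0.1]
finger_gap: 0.0855
grip_force: 0.0
```

Run:
```python
from h import *
print(Rt()[1]); save('wrist','w9.png')
```

```text
[0.4414 0.1564 0.2953]
```

View pics/w9.png

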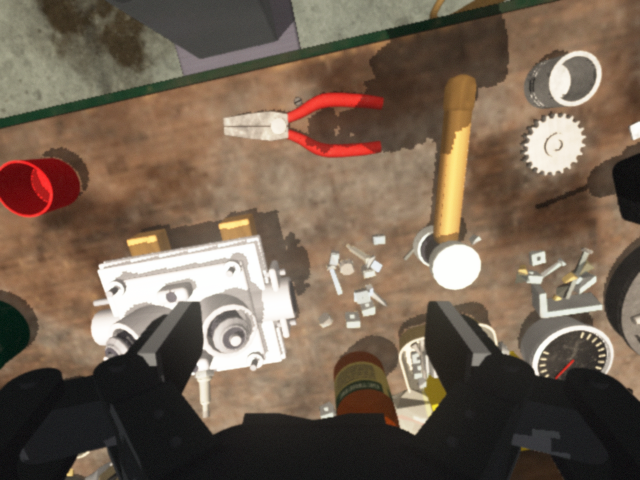

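The mallet stands upright again on its face, with the head at (457,265) and the handle level. The inlet stem at (235,340) now sits low in its retainer. The red cup and oil can have not moved, and the robot is touching nothing.

```bash
python3 -c "
from h import *
print(order.hand_in())"
```

```text
the job is handed in; nothing more can be done
None
```

Both pairs of collets should be fully home: after the last, harder blow on each, a slow touch found neither stem had moved any further. The mallet is back standing on the bench, released, and the job was handed in at about 40 s.

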